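# Roll the viscometer ball into its tray seat and close the keeper

## Robot

A 6-joint arm with a two-finger parallel gripper is mounted at the origin on a cart in front of the work surface, level with it; the furniture and walls round the work are solid. World frame = base frame: x ahead of the robot, y to its left, z up, the work surface at z = 0. Lengths are in m, angles in degrees, forces in N, time in s.
With the tool pointing down it reaches from about 0.25 to 0.725 m from the base axis. Payload 9.7 kg.
Tool frame: the origin (TCP) lies at the very end of the fingers, on their centre line; the grasp point (between the pads) lies 19 mm behind it; z points along the fingers, y is the direction in which the jaws open and shut (so a half turn about z gives the same grasp; the last joint's range is limited). The gripper opens to 85 mm and grips with 20 to 120 N. Pads are 22 mm wide; open, the fingers measure 114 mm over their backs; the gripper's body (76 mm by 85 mm) begins 54 mm behind the grasp point. The pads swing forward as they close: fully open they stand 13 mm farther back than shut.
Start: joints at [-75.172, 4.979, 10.078, 95.1, 0, 90], TCP at [0.141, -0.532, 0.231] pointing down, gripper open.
Joint ranges: [-179.16, 179.16], [-48.56, 103.87], [-65.8, 70.77], [-126.05, 130.52], [-82.76, 87.17], [-180, 180]. Speed limits (degrees/s): [127.2, 127.2, 147.25, 180, 180, 180].

## Interface

Orientations are given as [roll, pitch, yaw] about the fixed x, y, z axes, in that order (R = Rz(yaw) Ry(pitch) Rx(roll)).
In Python, from workcell import bot gives the robot as it stands.
- The arm moves only by the shell command python3 -m pendant 'ROWS' [FORCE]. ROWS is JSON, a list that holds one entry, the list of rows, each a list of 7 numbers: the shift along the tool's x, y, z in cm, then the turn, a rotation vector about the tool's x, y, z in rad, then the opening in per cent of the stroke, from 0 (shut) to 100 (fully open). In form: [[[dx, dy, dz, ax, ay, az, gripper], ...]]. A call has 1 to 5 rows; each row shifts and turns the pose as measured when the row begins, along the tool's axes as they then stand; what a row does not reach is not made up. A row lasts 1/12 s, in which the tool goes at most 41.7 mm and 7.16 degrees, less where a joint would pass 70% of its speed; a pose out of reach is approached as far as the arm can. A call with a gripper value outside its range is refused whole. The fingers move at their own pace and stop on an object; FORCE is the grip in N (left out, the last holds). Time passes only in rows, so rows that do not move let the fingers close. It gives the time, the measured TCP pose, the force and the opening at its end, in the units of the state.
- bot.get_obs(): the state, without advancing time (a new reading comes with each control period).
- bot.camera(name): name is "side" or "top" or "wrist"; returns the picture (400x640x3 uint8, red, green, blue); there is no depth.
- bot.get_calibration(name): a dict with "intrinsics" (3x3 intrinsics, pixels), "pose" (4x4, takes a point from camera to world coordinates); the wrist camera has in their place "T_tool_cam" (4x4, takes a point from camera to tool coordinates, whose origin is the TCP and whose axes are the flange's). Camera axes: x right, y down, z forward; pixel columns grow to the right and rows downward; lengths in m; the calibration is good to about 2 mm. A picture is of the moment at which its call begins: read the wrist's pose just before it. get_calibration takes no time and is no camera call.
- bot.job_done(): hands the job in, once; it reports no verdict.
Trained networks look in the newest picture that a camera, given by its name, has taken for a name from the list of things; names that differ only in an ending like _2 or _b are one class to them, and where a whole thing is asked for, a point or a joint stands for the part that bears it (a point fixed in the world has none). Each returns a list of dicts, best first, with "confidence" (0 to 1); they miss things now and then, are a little off and sometimes report something else, mostly with a low value. They report only what shows in the picture. A call takes as long as a camera call.
- bot.masks_of(camera, thing): "pixels" (400x640 bool, what is visible of it) and "extent" ([left, top, right, bottom] in pixels, round what is visible of it).
- bot.mark_of(camera, thing): "uv" ([column, row] in pixels: a listed point, or the origin of a listed thing).
The state is a dict: "time": time; "q": joint angles; "qd": joint speeds; "joint_efforts": joint torques, N m; "ee_pos": TCP position; "tcp_rot": TCP orientation; "wrist_force": force on the tool from outside, world axes, zero at the start; "torque": the same for the moment, N m; "opening": finger opening in m.
Only numpy, scipy, OpenCV 4.12 (cv2) and the standard library are available. Lean on these libraries where they do the work, as an engineer would, in place of code of your own. Each camera call takes 0.05 s, during which the arm holds its last target. There are 200 camera calls.

## Task

Put the steel viscometer ball away: without gripping or lifting it, roll it across the tray with gentle nudges until it drops into the round pocket. Its seat is stiff and the ball stops part-way down, so press it from above with a steady 15 N or so, no harder than 35, until you feel it sit solidly on its stop, and only then swing the hinged keeper down flat over it. Leave the things beside the tray alone.

Things in the scene. Friction and masses are not known exactly. Their poses are not given: they have to be found in the camera images.
- tray: fixed flat aluminium tray with grey rims, 212 x 132 mm. Origin: centre of its underside, on the worktop; x runs along its length towards the keeper hinge (roughly away from the robot), z up. The rolling surface is 30 mm above the origin and spans 200 x 120 mm; rims 6 mm wide all round stand 6 mm above it. The hinge is held by two small cheeks, 16 x 8 mm, that rise 27 mm above the rolling surface 18 mm either side of the tray's middle line at x = +80 mm
- pocket (a point): centre of the mouth of the round pocket, 34 mm wide, level with the rolling surface (tray x = +45 mm, y = 0). In it a dished black seat ring slides down with about 6 N of drag, without spring, and stays where it is left. Pressed down on it, the ball slides until it meets a rigid stop screw in the middle of the ring, whose height is set differently each time and can only be felt
- ball_center (a point): centre of the loose steel ball, 30 mm diameter, about 110 g. It starts on the rolling surface, on the side away from the hinge; nudged slowly, it stops within a few mm once not pushed. Dropped into the pocket it first rests with its top up to 21 mm above the rolling surface; on its stop the top is 6 to 14 mm above it, as the screw is set
- keeper (a joint): angle of the keeper, a steel strap 22 mm wide and 6 mm thick, hinged at point keeper_hinge about the tray's y axis. 0 = closed, lying level over the pocket towards the tray's -x, its underside 15.5 mm above the rolling surface (clear of a ball fully home, but blocked by one that is not pressed down); pi/2 = upright; it starts leaning back, at 1.7 to 2.1. The hinge is stiff (0.04 N m) and the keeper stays where it is left
- keeper_hinge (a point): point on the keeper's hinge axis, on the tray's middle line, 35 mm beyond the pocket centre (tray x = +80 mm), 18.5 mm above the rolling surface
- keeper_tip (a point): middle of the rounded free end of the keeper (a 9 mm bar, 26 mm wide), 60 mm from the hinge axis
- petri_dish: bystander: shallow petri dish, 60 mm across, 14 mm high, right of the tray; origin at its underside
- bulb: bystander: rubber pipette bulb, 60 x 86 x 48 mm, left of the tray; origin at its underside
- tape: bystander: roll of tape lying flat, 98 mm across, 25 mm high, right of the tray; origin at its underside

How it is judged:
By the outcome, as a careful person would: the job done as asked, in the order asked, and still so for the second after the job is handed in, with the robot touching nothing.
It also fails if it takes over 54 s, if anything falls off the work surface, if the arm or the gripper's body presses on something with over 40 N, if the wrist force passes 120 N, or if a joint passes its speed limit or range.

## Working session

There is one attempt and no reset: what is moved stays moved. The work goes in short steps, Python scripts to look and compute and a shell command to move; the robot and the scene stay as the last step left them, time stands still between calls to the robot, and variables do not carry over. Pictures are saved under pics/ and viewed, about 8 in all and at most 12, crops included, and the job is handed in when it is done.

```bash
ls; mkdir -p pics
python3 - <<'E'
from workcell import bot
import cv2,numpy as np
o=bot.get_obs(); print({k:np.round(v,3).tolist() for k,v in o.items()})
for c in ["top","side"]:
    im=bot.camera(c); cv2.imwrite(f"pics/{c}0.png",im[:,:,::-1])
    cal=bot.get_calibration(c); print(c,np.round(cal["intrinsics"],1).tolist(),np.round(cal["pose"],3).tolist())
    for t in ["tray","pocket","ball_center","keeper_hinge","keeper_tip","petri_dish","bulb","tape"]:
        r=bot.mark_of(c,t); print(t,[(np.round(d["uv"],1).tolist(),round(d["confidence"],2)) for d in r[:2]])
E
```

```text
pics
{'time': 0.0, 'q': [-75.172, 5.014, 10.032, 95.099, 0.003, 89.999], 'qd': [-0.095, 0.016, 0.048, -0.057, -0.051, -0.061], 'joint_efforts': [-0.002, -52.039, 46.48, 0.016, -0.0, 0.0], 'ee_pos': [0.141, -0.531, 0.231], 'tcp_rot': [-179.919, -0.003, 14.829], 'wrist_force': [0.027, -0.391, 0.481], 'torque': [0.03, -0.011, -0.002], 'opening': 0.085}
top [[379.2, 0.0, 321.4], [0.0, 379.2, 199.5], [0.0, 0.0, 1.0]] [[-0.006, -0.988, 0.157, 0.422], [-1.0, 0.004, -0.017, 0.006], [0.016, -0.157, -0.987, 0.896], [0.0, 0.0, 0.0, 1.0]]
tray [([304.5, 197.2], 0.81)]
pocket [([307.2, 179.3], 0.66)]
ball_center [([295.3, 214.6], 0.64)]
keeper_hinge [([313.9, 160.9], 0.87)]
keeper_tip [([316.5, 147.8], 0.58)]
petri_dish [([429.5, 178.2], 0.74)]
bulb [([187.7, 229.6], 0.84)]
tape [([437.4, 248.3], 0.82)]
side [[477.0, 0.0, 320.4], [0.0, 477.0, 194.1], [0.0, 0.0, 1.0]] [[-0.873, -0.237, 0.426, 0.135], [-0.488, 0.428, -0.761, 0.804], [-0.002, -0.872, -0.489, 0.555], [0.0, 0.0, 0.0, 1.0]]
tray [([322.7, 214.2], 0.69)]
pocket [([305.1, 195.7], 0.83)]
ball_center [([339.0, 210.1], 0.58), ([323.6, 215.5], 0.33)]
keeper_hinge [([297.4, 186.2], 0.8)]
keeper_tip [([287.9, 159.7], 0.53)]
petri_dish [([364.5, 160.1], 0.71), ([335.5, 208.6], 0.41)]
bulb [([277.0, 303.3], 0.92), ([288.4, 157.9], 0.3)]
tape [([421.1, 172.7], 0.83), ([317.2, 218.0], 0.38)]
```

```bash
cat > h.py <<'E'
from workcell import bot
import numpy as np, cv2
def campose(c,o=None):
    cal=bot.get_calibration(c)
    if c!="wrist": return cal["intrinsics"],np.array(cal["pose"])
    from scipy.spatial.transform import Rotation as R
    T=np.eye(4);T[:3,:3]=R.from_euler("xyz",o["tcp_rot"],degrees=True).as_matrix();T[:3,3]=o["ee_pos"]
    return cal["intrinsics"],T@np.array(cal["T_tool_cam"])
def ray(c,uv,o=None):
    K,T=campose(c,o); d=T[:3,:3]@np.linalg.solve(np.array(K),[uv[0],uv[1],1]); return T[:3,3],d
def atz(c,uv,z,o=None):
    p,d=ray(c,uv,o); return p+d*(z-p[2])/d[2]
def tri(rs):
    A=0;b=0
    for p,d in rs:
        d=d/np.linalg.norm(d);M=np.eye(3)-np.outer(d,d);A=A+M;b=b+M@p
    return np.linalg.solve(A,b)
def proj(c,P,o=None):
    K,T=campose(c,o); q=np.linalg.inv(T)@np.append(P,1); q=np.array(K)@q[:3]; return q[:2]/q[2]
E
python3 - <<'E'
from h import *
D={"tray":((304.5,197.2),(322.7,214.2),0),"pocket":((307.2,179.3),(305.1,195.7),.03),"ball":((295.3,214.6),(339,210.1),.045),"hinge":((313.9,160.9),(297.4,186.2),.0485),"tip":((316.5,147.8),(287.9,159.7),.1),
"petri":((429.5,178.2),(364.5,160.1),0),"bulb":((187.7,229.6),(277,303.3),0),"tape":((437.4,248.3),(421.1,172.7),0)}
for k,(a,b,z) in D.items(): print(k,tri([ray("top",a),ray("side",b)]).round(4),atz("top",a,z).round(4),atz("side",b,z).round(4))
a=cv2.imread("pics/top0.png")[100:300,150:500];b=cv2.imread("pics/side0.png")[110:290,200:520]
cv2.imwrite("pics/v1.png",np.vstack([cv2.resize(a[30:150,60:300],(600,300),interpolation=cv2.INTER_CUBIC),cv2.resize(b[:150],(600,281),interpolation=cv2.INTER_CUBIC)]))
E
```

```text
tray [0.5664 0.0291 0.0072] [0.5703 0.0304 0.    ] [0.5691 0.0185 0.    ]
pocket [0.6078 0.024  0.0386] [0.6076 0.0233 0.03  ] [0.618  0.0113 0.03  ]
ball [0.5192 0.0483 0.042 ] [0.5231 0.0499 0.045 ] [0.5122 0.0519 0.045 ]
hinge [0.6445 0.0062 0.0457] [0.6468 0.0075 0.0485] [0.6381 0.0105 0.0485]
tip [0.6633 0.0027 0.1042] [0.6624 0.0017 0.1   ] [ 0.6709 -0.0048  0.1   ]
petri [ 0.6088 -0.2737  0.0035] [ 0.6159 -0.2726  0.    ] [ 0.6051 -0.2818  0.    ]
bulb [ 4.960e-01  3.056e-01 -1.000e-04] [0.4941 0.3046 0.    ] [0.4981 0.3062 0.    ]
tape [ 4.463e-01 -2.829e-01 -1.000e-04] [ 0.4471 -0.2826  0.    ] [ 0.4455 -0.2831  0.    ]
```

View pics/v1.png

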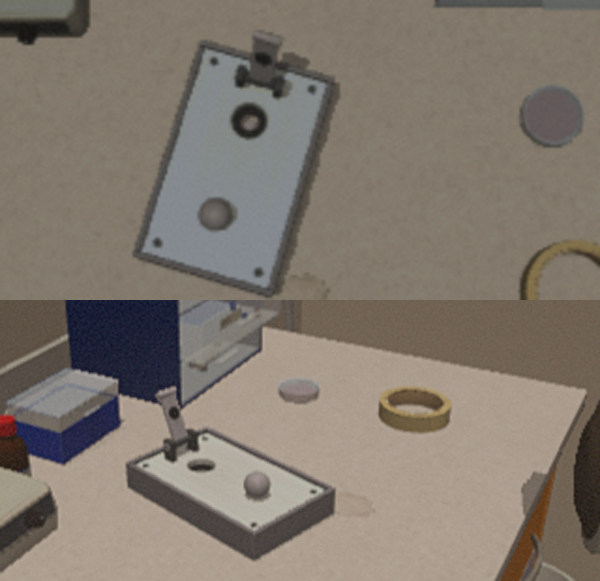

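Run:
```python
from h import *
uv=lambda x,y:(x/2.5+210,y/2.5+130)
C=[atz("top",uv(*p),.036)[:2] for p in [(203,42),(337,80),(272,293),(137,255)]]
C=np.array(C);c=C.mean(0);d=(C[0]+C[1]-C[2]-C[3]);e=(C[0]-C[1]+C[3]-C[2])
print(C.round(3),"c",c.round(4),"yaw",np.degrees(np.arctan2(d[1],d[0])),np.degrees(np.arctan2(-e[0],e[1])), np.linalg.norm(d)/2,np.linalg.norm(e)/2)
y=np.arctan2(d[1],d[0]);u=np.array([np.cos(y),np.sin(y)])
print("pocket",c+.045*u,"hinge",c+.08*u,"pocket px",atz("top",uv(249,121),.03),"ball",atz("top",uv(216,214),.045))
```

```text
[[ 0.684  0.061]
 [ 0.647 -0.065]
 [ 0.45  -0.003]
 [ 0.485  0.119]] c [0.5667 0.0281] yaw -16.8561923236873 -16.187556953674225 0.2071381691370222 0.12865813368400955
pocket [0.60973202 0.01502709] hinge [0.64322826 0.00487812] pocket px [0.60972108 0.01773353 0.03      ] ball [0.52086754 0.04739846 0.045     ]
```

View pics/top0.png

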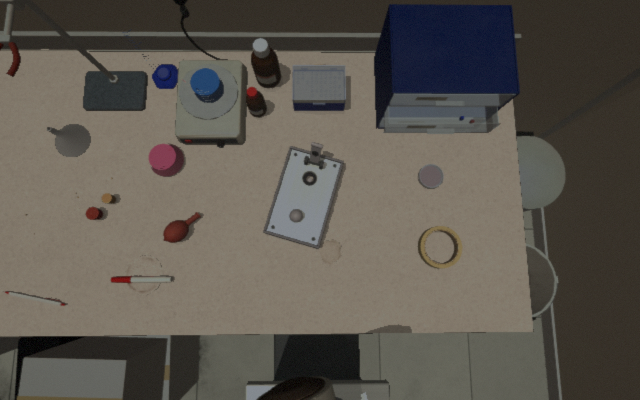

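```bash
python3 -m pendant '[[[2.9,-2.9,0.3,0,0,0,21],[2.9,-2.9,0.3,0,0,0,21],[2.9,-2.9,0.3,0,0,0,21],[2.9,-2.9,0.3,0,0,0,21],[2.9,-2.9,0.3,0,0,0,21]]]'; python3 -c "
from workcell import bot;import numpy as np
print(bot.get_obs()['q']);print(np.round(bot.get_calibration('wrist')['T_tool_cam'],3))"
```

```text
time: 1.32
ee_pos: [0.2431, -0.3549, 0.2125]
tcp_rot: [-179.9, 0.1, 14.3]
wrist_force: [0.7, -0.4, -0.1]
opening: 0.0257
[-5.55787299e+01 -1.15400077e+01 -7.76450170e+00  9.39222307e+01
 -1.74082862e-02  1.10170521e+02]
[[-0.001 -0.958 -0.287  0.074]
 [ 1.    -0.001 -0.001  0.001]
 [ 0.    -0.287  0.958 -0.143]
 [ 0.     0.     0.     1.   ]]
```

Run:
```python
import numpy as np
w=np.array([.24,.416])/20
for i in range(21):
    y=np.radians(14.3+7.0*i); print(i,round(100*(w@[np.cos(y),np.sin(y)]),1),round(100*(w@[np.sin(y),-np.cos(y)]),1))
```

```text
0 1.7 -1.7
1 1.9 -1.5
2 2.0 -1.3
3 2.2 -1.0
4 2.3 -0.7
5 2.4 -0.4
6 2.4 -0.2
7 2.4 0.1
8 2.4 0.4
9 2.3 0.7
10 2.2 1.0
11 2.1 1.2
12 1.9 1.5
13 1.7 1.7
14 1.5 1.9
15 1.2 2.1
16 1.0 2.2
17 0.7 2.3
18 0.4 2.4
19 0.1 2.4
20 -0.2 2.4
```

```bash
python3 -m pendant '[[[1.7,-1.7,0.4,0,0,-0.122,21],[1.9,-1.5,0.4,0,0,-0.122,21],[2.0,-1.3,0.4,0,0,-0.122,21],[2.2,-1.0,0.4,0,0,-0.122,21],[2.3,-0.7,0.4,0,0,-0.122,21]]]'
python3 -m pendant '[[[2.4,-0.4,0.4,0,0,-0.122,21],[2.4,-0.2,0.4,0,0,-0.122,21],[2.4,0.1,0.4,0,0,-0.122,21],[2.4,0.4,0.4,0,0,-0.122,21],[2.3,0.7,0.4,0,0,-0.122,21]]]'
python3 -m pendant '[[[2.2,1.0,0.4,0,0,-0.122,21],[2.1,1.2,0.4,0,0,-0.122,21],[1.9,1.5,0.4,0,0,-0.122,21],[1.7,1.7,0.4,0,0,-0.122,21],[1.5,1.9,0.4,0,0,-0.122,21]]]'
```

```text
time: 1.73
ee_pos: [0.3061, -0.2425, 0.193]
tcp_rot: [179.9, -0.0, 49.9]
wrist_force: [1.0, -1.5, 0.3]
opening: 0.018
time: 2.15
ee_pos: [0.3661, -0.1308, 0.1731]
tcp_rot: [179.7, 0.1, 85.7]
wrist_force: [0.8, 0.2, -0.2]
opening: 0.0174
time: 2.57
ee_pos: [0.4246, -0.0176, 0.1532]
tcp_rot: [179.7, 0.3, 121.6]
wrist_force: [0.4, -0.8, 0.3]
opening: 0.0179
```

```bash
python3 -m pendant '[[[0.7,1.8,0.4,0,0,-0.125,21],[0.5,1.9,0.4,0,0,-0.125,21],[0.2,1.9,0.4,0,0,-0.125,21],[0,2,0.4,0,0,-0.125,21],[-0.2,1.9,0.4,0,0,-0.125,21]]]'
python3 -m pendant '[[[0,0,0,0,0,-0.04,21],[0,0,0,0,0,0,21]]]'
python3 - <<'E'
from h import *
o=bot.get_obs(); im=bot.camera("wrist"); cv2.imwrite("pics/w1.png",im[:,:,::-1])
import json;json.dump({k:np.array(o[k]).tolist() for k in("ee_pos","tcp_rot","q")},open("w1.json","w"))
print(o["ee_pos"],o["tcp_rot"],o["q"])
for t,z in [("ball_center",.045),("pocket",.03),("keeper_hinge",.0485),("keeper_tip",.105)]:
    for d in bot.mark_of("wrist",t)[:1]: print(t,np.round(d["uv"],1),d["confidence"],atz("wrist",d["uv"],z,o).round(4))
E
```

```text
time: 2.98
ee_pos: [0.4855, 0.0663, 0.1331]
tcp_rot: [179.9, 0.5, 157.4]
wrist_force: [-0.3, 0.4, 0.2]
opening: 0.0182
time: 3.15
ee_pos: [0.4867, 0.0692, 0.1316]
tcp_rot: [179.9, 0.5, 160.4]
wrist_force: [0.8, 0.4, -0.1]
opening: 0.0178
[0.48667139 0.0691868  0.13160011] [179.94009964   0.46206464 160.39307317] [  8.18532537  -4.29330343 -10.26106165  83.59554817  -0.16245278
  27.79139157]
ball_center [312.3 258.6] 0.8 [0.5233 0.0471 0.045 ]
pocket [312.5 350.1] 0.74 [0.6076 0.0158 0.03  ]
keeper_hinge [638.1  89.3] 0.37 [0.4823 0.271  0.0485]
```

View pics/w1.png

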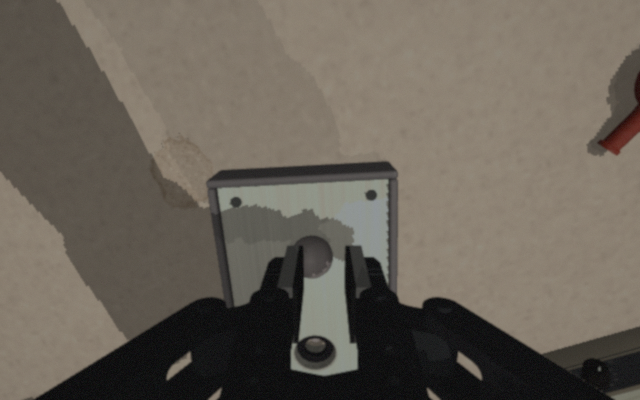

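```bash
python3 -m pendant '[[[0,-0.4,2.5,0,0.008,0,21],[0,-0.4,2.5,0,0,0,21],[0,-0.1,2.5,0,0,0,21],[0,0,1.3,0,0,0,21],[0,0,0.4,0,0,0,21]]]'
python3 - <<'E'
from h import *
o=bot.get_obs(); print(o["ee_pos"].round(4),o["tcp_rot"],o["wrist_force"].round(1),o["opening"])
E
```

```text
time: 3.82
ee_pos: [0.4853, 0.0573, 0.0409]
tcp_rot: [179.7, 0.5, 159.6]
wrist_force: [-0.6, 0.1, -0.2]
opening: 0.0182
[0.4853 0.0573 0.0409] [179.68686465   0.4795158  159.55095876] [-0.6  0.1 -0.2] 0.018200285081638852
```

```bash
python3 -m pendant '[[[-0.4,0.15,0.2,0,0.004,-0.01,21],[-0.4,0.1,0.1,0,0.004,-0.005,21],[-0.3,0,0,0,0,0,21],[-0.3,0,0,0,0,0,21],[-0.3,0,0,0,0,0,21]]]'
python3 -m pendant '[[[-0.3,0,0,0,0,0,21],[-0.3,0,0,0,0,0,21],[-0.3,0,0,0,0,0,21],[-0.3,0,0,0,0,0,21],[-0.3,0,0,0,0,0,21]]]'
python3 - <<'E'
from h import *
o=bot.get_obs(); im=bot.camera("wrist"); cv2.imwrite("pics/w2.png",im[:,:,::-1])
print(o["ee_pos"].round(4),o["tcp_rot"],o["wrist_force"].round(1))
for t,z in [("ball_center",.045),("pocket",.03)]:
    for d in bot.mark_of("wrist",t)[:1]: print(t,np.round(d["uv"],1),d["confidence"],atz("wrist",d["uv"],z,o).round(4))
E
```

```text
time: 4.23
ee_pos: [0.5043, 0.0529, 0.0405]
tcp_rot: [179.6, 0.1, 160.3]
wrist_force: [-0.3, 0.3, 1.1]
opening: 0.0177
time: 4.65
ee_pos: [0.5215, 0.0474, 0.0425]
tcp_rot: [179.5, 0.3, 160.3]
wrist_force: [-0.4, 0.1, 0.3]
opening: 0.0182
[0.5215 0.0474 0.0425] [179.54616945   0.26945248 160.32819431] [-0.4  0.1  0.3]
ball_center [322.1 313.3] 0.87 [0.544 0.038 0.045]
```

View pics/w2.png

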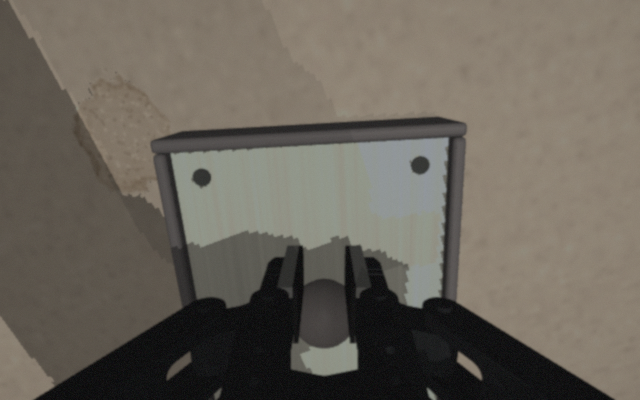

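```bash
python3 -m pendant '[[[-0.3,0,0.1,0,0,0,21],[-0.3,0,0.1,0,0,0,21],[-0.3,0,0.05,0,0,0,21],[-0.3,0,0.05,0,0,0,21],[-0.3,0,0.03,0,0,0,21]]]'
python3 -m pendant '[[[-0.3,0,0.05,0,0,0,21],[-0.3,0,0.05,0,0,0,21],[-0.3,0,0.05,0,0,0,21],[-0.3,0,0.05,0,0,0,21],[-0.3,0,0.05,0,0,0,21]]]'
python3 - <<'E'
from h import *
o=bot.get_obs(); print(o["ee_pos"].round(4),o["tcp_rot"],o["wrist_force"].round(1))
for c in("top","side","wrist"):
    im=bot.camera(c); cv2.imwrite(f"pics/p3{c}.png",im[:,:,::-1])
    for t,z in [("ball_center",.045),("pocket",.03)]:
        for d in bot.mark_of(c,t)[:1]: print(c,t,np.round(d["uv"],1),d["confidence"],atz(c,d["uv"],z,o).round(4))
E
```

```text
time: 5.22
ee_pos: [0.5358, 0.0422, 0.0386]
tcp_rot: [179.6, 0.2, 160.3]
wrist_force: [0.4, 0.1, 0.1]
opening: 0.0176
time: 5.63
ee_pos: [0.5517, 0.0365, 0.0358]
tcp_rot: [179.6, 0.2, 160.3]
wrist_force: [0.5, 0.1, 0.2]
opening: 0.0178
[0.5517 0.0365 0.0358] [179.57052942   0.21060646 160.34177033] [0.5 0.1 0.2]
top pocket [435.9 247.5] 0.54 [ 0.4481 -0.2696  0.03  ]
side ball_center [318.5 199.6] 0.51 [0.5704 0.0346 0.045 ]
side pocket [306.  198.2] 0.58 [0.6105 0.02   0.03  ]
wrist ball_center [326.8 335.3] 0.56 [0.581  0.0268 0.045 ]
wrist pocket [325.6 369. ] 0.66 [0.6107 0.0158 0.03  ]
```

```bash
python3 -m pendant '[[[-0.25,0,-0.05,0,0,0,21],[-0.25,0,-0.05,0,0,0,21],[-0.25,0,0,0,0,0,21],[-0.25,0,0,0,0,0,21],[-0.25,0,0,0,0,0,21]]]'
python3 -m pendant '[[[-0.25,0,0,0,0,0,21],[-0.25,0,0,0,0,0,21],[-0.25,0,0,0,0,0,21],[-0.25,0,0,0,0,0,21]]]'
python3 - <<'E'
from h import *
o=bot.get_obs(); print(o["ee_pos"].round(4),o["tcp_rot"],o["wrist_force"].round(1))
V=[]
for c in("side","wrist"):
    im=bot.camera(c); 
    for t,z in [("ball_center",.045),("pocket",.03)]:
        for d in bot.mark_of(c,t)[:1]: print(c,t,np.round(d["uv"],1),d["confidence"],atz(c,d["uv"],z,o).round(4))
    V.append(cv2.resize(im[130:270,220:420,::-1] if c=="side" else im[230:400,220:420,::-1],(600,420 if c=="side" else 500))[:300 if c=="wrist" else 420] if c=="side" else im[200:400,140:500,::-1])
V[1]=cv2.resize(V[1],(600,333))[:,:]
cv2.imwrite("pics/p4.png",cv2.resize(np.vstack(V),(480,600)))
E
```

```text
time: 6.5
ee_pos: [0.5638, 0.0324, 0.0375]
tcp_rot: [179.6, 0.2, 160.4]
wrist_force: [-0.1, 0.5, -0.3]
opening: 0.0177
time: 6.83
ee_pos: [0.5745, 0.0285, 0.0374]
tcp_rot: [179.6, 0.2, 160.4]
wrist_force: [0.2, -0.3, -0.2]
opening: 0.0179
[0.5745 0.0285 0.0374] [179.55522117   0.23465619 160.36338758] [ 0.2 -0.3 -0.2]
side ball_center [310.8 195.2] 0.39 [0.5945 0.026  0.045 ]
side pocket [307.4 198.1] 0.89 [0.608  0.0181 0.03  ]
wrist ball_center [329.5 346.8] 0.75 [0.6112 0.0175 0.045 ]
```

View pics/p4.png

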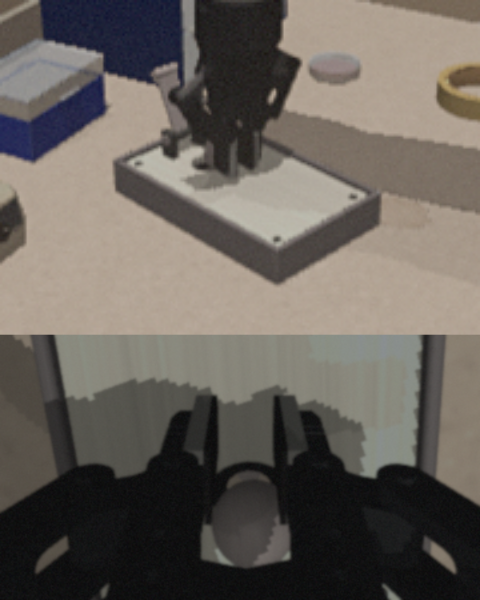

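```bash
python3 -m pendant '[[[0.4,0,-0.5,0,0,-0.025,21],[0.2,0,-2,0,0,-0.025,10],[0,0,-2.5,0,0,0,0],[0,0,-1.5,0,0,0,0],[0,0,0,0,0,0,0]]]'
python3 - <<'E'
from h import *
o=bot.get_obs(); print(o["ee_pos"].round(4),o["tcp_rot"],o["wrist_force"].round(1))
V=[]
for c in("side","wrist","top"):
    im=bot.camera(c)[:,:,::-1] 
    for t,z in [("ball_center",.037),("pocket",.03),("keeper_tip",.104)]:
        for d in bot.mark_of(c,t)[:1]: print(c,t,np.round(d["uv"],1),d["confidence"],atz(c,d["uv"],z,o).round(4))
    V.append(cv2.resize(im[150:240,250:400],(500,300),interpolation=cv2.INTER_CUBIC) if c=="side" else cv2.resize(im[200:400,160:493],(500,300)))
cv2.imwrite("pics/p5.png",np.vstack(V[:2]))
E
```

```text
time: 7.55
ee_pos: [0.5649, 0.0308, 0.1045]
tcp_rot: [179.6, 0.0, 163.7]
wrist_force: [1.0, -0.2, 0.4]
opening: -0.0004
[0.5649 0.0308 0.1045] [1.79637685e+02 4.37898082e-02 1.63731272e+02] [ 1.  -0.2  0.4]
side ball_center [309.7 195.9] 0.41 [0.6022 0.0177 0.037 ]
side pocket [305.1 201. ] 0.77 [0.6059 0.0316 0.03  ]
side keeper_tip [287.  156.5] 0.77 [ 0.6771 -0.011   0.104 ]
```

View pics/p5.png

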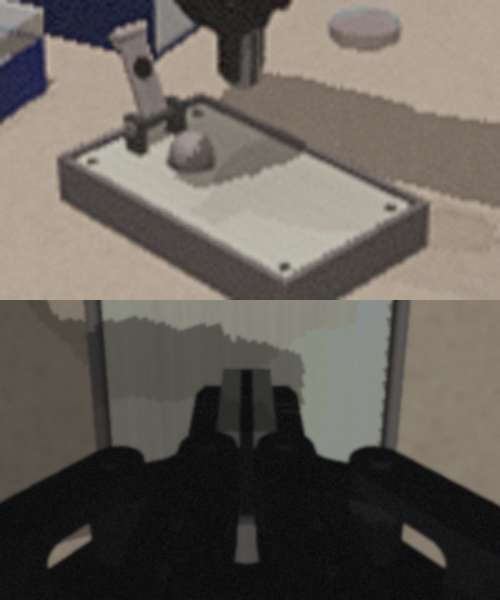

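```bash
python3 -m pendant '[[[-2.2,-0.1,0,0,0,0,0],[-2.1,-0.1,1,0,0,0,0],[0,0,2,0,0,0,0],[0,0,1,0,0,0,0],[0,0,0.3,0,0,0,0]]]' 40
python3 -c "
from h import *
o=bot.get_obs(); print(o['ee_pos'].round(4),o['tcp_rot'],o['wrist_force'].round(1))"
```

```text
time: 8.57
ee_pos: [0.6069, 0.0164, 0.0574]
tcp_rot: [179.7, -0.1, 163.7]
wrist_force: [-0.9, -0.7, -0.7]
opening: -0.0002
[0.6069 0.0164 0.0574] [ 1.79673437e+02 -5.11394864e-02  1.63681858e+02] [-0.9 -0.7 -0.7]
```

```bash
python3 -m pendant '[[[0,0,0.2,0,0,0,0],[0,0,0.2,0,0,0,0]]]';python3 -m pendant '[[[0,0,0.15,0,0,0,0]]]';python3 -m pendant '[[[0,0,0.1,0,0,0,0]]]';python3 -m pendant '[[[0,0,0.1,0,0,0,0]]]'; python3 -m pendant '[[[0,0,0.1,0,0,0,0]]]'
```

```text
time: 8.73
ee_pos: [0.606, 0.0165, 0.0527]
tcp_rot: [179.7, -0.1, 163.7]
wrist_force: [-0.4, -0.0, 0.1]
opening: 0.0
time: 8.82
ee_pos: [0.6058, 0.0167, 0.0515]
tcp_rot: [179.7, -0.1, 163.7]
wrist_force: [-0.1, -0.2, -0.5]
opening: 0.0
time: 8.9
ee_pos: [0.6058, 0.0168, 0.051]
tcp_rot: [179.7, -0.1, 163.7]
wrist_force: [-0.2, -0.6, -0.1]
opening: -0.0
time: 8.98
ee_pos: [0.6058, 0.017, 0.0506]
tcp_rot: [179.7, -0.1, 163.7]
wrist_force: [0.9, 0.0, -0.5]
opening: 0.0002
time: 9.07
ee_pos: [0.606, 0.017, 0.0501]
tcp_rot: [179.7, -0.0, 163.7]
wrist_force: [-0.3, -0.6, 1.9]
opening: 0.0
```

```bash
for i in 1; do python3 -m pendant '[[[0,0,0.1,0,0,0,0]]]';python3 -m pendant '[[[0,0,0.15,0,0,0,0]]]';python3 -m pendant '[[[0,0,0.15,0,0,0,0]]]';python3 -m pendant '[[[0,0,0.15,0,0,0,0]]]'; done | grep -E "pos|force"
```

```text
ee_pos: [0.6064, 0.0171, 0.0499]
wrist_force: [-0.7, -0.6, 4.1]
ee_pos: [0.6067, 0.0171, 0.0493]
wrist_force: [-0.4, -0.2, 4.3]
ee_pos: [0.607, 0.0171, 0.0485]
wrist_force: [-2.9, 0.3, 4.9]
ee_pos: [0.6072, 0.0171, 0.0475]
wrist_force: [-1.5, -0.4, 4.7]
```

```bash
for i in 1; do python3 -m pendant '[[[0.05,0,0.15,0,0,0,0]]]';python3 -m pendant '[[[0.03,0,0.15,0,0,0,0]]]';python3 -m pendant '[[[0.03,0,0.15,0,0,0,0]]]';python3 -m pendant '[[[0.03,0,0.15,0,0,0,0]]]'; done | grep -E "pos|force"
```

```text
ee_pos: [0.6069, 0.0172, 0.0464]
wrist_force: [-1.7, 0.0, 5.0]
ee_pos: [0.6069, 0.0173, 0.0452]
wrist_force: [-0.9, 0.4, 5.5]
ee_pos: [0.6068, 0.0173, 0.0441]
wrist_force: [-1.6, -1.1, 4.9]
ee_pos: [0.6068, 0.0173, 0.043]
wrist_force: [-1.4, 0.3, 5.6]
```

```bash
for i in 1; do python3 -m pendant '[[[0.02,0,0.15,0,0,0,0]]]';python3 -m pendant '[[[0.02,0,0.15,0,0,0,0]]]';python3 -m pendant '[[[0.02,0,0.15,0,0,0,0]]]'; done | grep -E "pos|force"
```

```text
ee_pos: [0.6067, 0.0173, 0.0418]
wrist_force: [-1.7, -0.5, 5.0]
ee_pos: [0.6068, 0.0173, 0.0407]
wrist_force: [-0.8, -0.6, 4.7]
ee_pos: [0.6068, 0.0173, 0.0397]
wrist_force: [-1.7, -1.4, 13.0]
```

```bash
for i in 1; do python3 -m pendant '[[[0.02,0,0.15,0,0,0,0]]]';python3 -m pendant '[[[0.02,0,0.15,0,0,0,0]]]';python3 -m pendant '[[[0.02,0,0.15,0,0,0,0]]]'; done | grep -E "pos|force"
```

```text
ee_pos: [0.6075, 0.0173, 0.0395]
wrist_force: [-2.3, 0.0, 14.4]
ee_pos: [0.6082, 0.0174, 0.0397]
wrist_force: [-2.4, -0.2, 11.6]
ee_pos: [0.6089, 0.0174, 0.0397]
wrist_force: [-2.0, -0.5, 11.1]
```

```bash
for i in 1; do python3 -m pendant '[[[0.06,0,0.2,0,0,0,0]]]';python3 -m pendant '[[[0.06,0,0.22,0,0,0,0]]]';python3 -m pendant '[[[0.06,0,0.24,0,0,0,0],[0.06,0,0.24,0,0,0,0]]]';python3 -m pendant '[[[0.06,0,0.24,0,0,0,0],[0.06,0,0.24,0,0,0,0]]]';python3 -m pendant '[[[0.06,0,0.24,0,0,0,0],[0.06,0,0.24,0,0,0,0]]]'; done | grep -E "pos|force"
```

```text
ee_pos: [0.6094, 0.0176, 0.0395]
wrist_force: [-2.3, -0.7, 15.6]
ee_pos: [0.6101, 0.0177, 0.0395]
wrist_force: [-4.2, -0.6, 16.6]
ee_pos: [0.6107, 0.0178, 0.0394]
wrist_force: [-7.6, -1.9, 20.3]
ee_pos: [0.6106, 0.0178, 0.0394]
wrist_force: [-6.4, -1.2, 19.1]
ee_pos: [0.6106, 0.0177, 0.0395]
wrist_force: [-7.5, -1.2, 18.5]
```

```bash
(python3 -m pendant '[[[0.1,0,-0.6,0,0,0,0],[0,0,-2.6,0,0,0,0],[0,-0.1,-3,0,0,0,0],[0,-0.1,-2.4,0,0,0,0],[0,-0.1,0,0,0,0,0]]]'
python3 -m pendant '[[[-2.5,0,0,0,0,0,0],[-2.5,0,0,0,0,0,0],[-2.5,0,0,0,0,0,0],[-1.2,0,0,0,0,0,0],[0,0,0,0,0,0,0]]]') | grep -vE "open"
python3 - <<'E'
from h import *
o=bot.get_obs(); print(o["ee_pos"].round(4),o["tcp_rot"].round(1),o["q"].round(1))
r=o["ee_pos"][:2]-[.567,.028]; print("tray xy",r@[.958,-.287],r@[.287,.958])
V=[]
for c in("side","top"):
    im=bot.camera(c)[:,:,::-1] 
    for t,z in [("ball_center",.0246),("keeper_tip",.104)]:
        for d in bot.mark_of(c,t)[:1]: print(c,t,np.round(d["uv"],1),d["confidence"],atz(c,d["uv"],z,o).round(4))
    V.append(cv2.resize(im[110:230,230:380] if c=="side" else im[100:220,235:385],(600,480),interpolation=cv2.INTER_CUBIC))
cv2.imwrite("pics/p6.png",cv2.resize(np.hstack(V),(800,320)))
E
```

```text
time: 11.32
ee_pos: [0.6034, 0.0149, 0.127]
tcp_rot: [179.2, 2.0, 163.6]
wrist_force: [-0.1, 0.8, 0.7]
time: 11.73
ee_pos: [0.6893, -0.0104, 0.1297]
tcp_rot: [179.2, 2.1, 163.7]
wrist_force: [-0.2, -0.0, -0.1]
[ 0.6893 -0.0104  0.1297] [179.2   2.1 163.7] [-1.  21.3 18.2 84.6  0.3 15.4]
tray xy 0.12821925049611888 -0.0016431812162065323
side ball_center [306.2 199.7] 0.43 [0.6116 0.0175 0.0246]
side keeper_tip [289.  157.5] 0.68 [ 0.6703 -0.0087  0.104 ]
top keeper_tip [427.5 177.8] 0.73 [ 0.5943 -0.236   0.104 ]
```

View pics/p6.png

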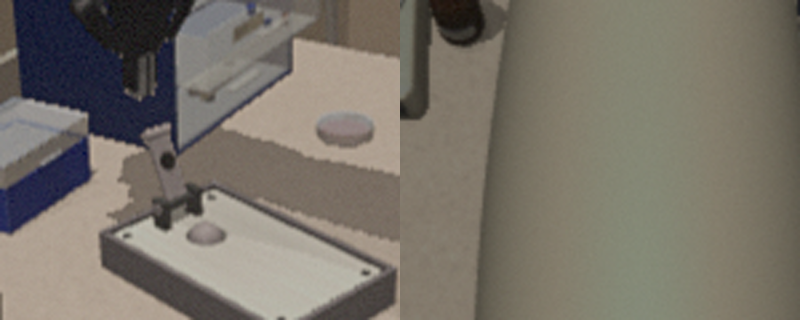

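```bash
(python3 -m pendant '[[[-0.7,0.1,0,0,0.035,0,0],[0,0.05,1,0,0,0,0],[0,0,2,0,0,0,0],[0,0,1.3,0,0,0,0],[0,0,0.3,0,0,0,0]]]'
python3 -m pendant '[[[0.6,0,0,0,0,0,0],[0.6,0,0,0,0,0,0]]]'
python3 -m pendant '[[[0.6,0,0,0,0,0,0],[0.6,0,0,0,0,0,0]]]') | grep -vE "open"
python3 - <<'E'
from h import *
o=bot.get_obs();r=o["ee_pos"][:2]-[.567,.028]; print("tray xy",r@[.958,-.287],r@[.287,.958])
c="side";bot.camera(c)
for d in bot.mark_of(c,"keeper_tip")[:1]: print(np.round(d["uv"],1),d["confidence"])
E
```

```text
time: 12.45
ee_pos: [0.6928, -0.0078, 0.085]
tcp_rot: [179.1, 0.3, 163.8]
wrist_force: [-0.7, 0.4, -0.0]
time: 12.62
ee_pos: [0.6799, -0.0042, 0.083]
tcp_rot: [179.2, 0.2, 163.8]
wrist_force: [1.9, -0.0, 2.2]
time: 12.78
ee_pos: [0.6674, -0.0005, 0.084]
tcp_rot: [179.1, 0.4, 163.8]
wrist_force: [1.3, -0.2, 1.8]
tray xy 0.10438034224637478 0.0015611803800922794
[292.  157.9] 0.82
```

```bash
(python3 -m pendant '[[[0.7,0,0,0,0,0,0],[0.7,0,0,0,0,0,0],[0.7,0,0,0,0,0,0],[0.7,0,0,0,0,0,0]]]'
python3 -m pendant '[[[0.7,0,0,0,0,0,0],[0.7,0,0,0,0,0,0],[0.7,0,0,0,0,0,0]]]') | grep -vE "open"
python3 - <<'E'
from h import *
o=bot.get_obs();r=o["ee_pos"][:2]-[.567,.028]; print("tray xy",r@[.958,-.287],r@[.287,.958])
c="side";bot.camera(c)
for d in bot.mark_of(c,"keeper_tip")[:1]: print(np.round(d["uv"],1),d["confidence"])
for a in range(0,110,10):
    t=np.radians(a);p=np.array([.567,.028,.0485])+(.08-.06*np.cos(t))*np.array([.958,-.287,0]);p[2]+=.06*np.sin(t);print(a,proj(c,p).round(0),end=" ")
E
```

```text
time: 13.22
ee_pos: [0.6394, 0.0078, 0.0851]
tcp_rot: [179.1, 0.5, 163.8]
wrist_force: [1.3, -1.0, -1.1]
time: 13.47
ee_pos: [0.6168, 0.0143, 0.0849]
tcp_rot: [179.1, 0.5, 163.8]
wrist_force: [0.6, -0.4, 0.1]
tray xy 0.051674381401956695 0.0011482044489760802
[307.9 172.6] 0.62
0 [315. 194.] 10 [315. 190.] 20 [314. 185.] 30 [312. 180.] 40 [310. 176.] 50 [308. 172.] 60 [305. 168.] 70 [302. 165.] 80 [299. 162.] 90 [296. 160.] 100 [293. 159.]
```

```bash
(python3 -m pendant '[[[0.7,0,0.2,0,0,0,0],[0.7,0,0.5,0,0,0,0],[0.4,0,0.6,0,0,0,0]]]'
python3 -m pendant '[[[0.1,0,0.5,0,0,0,0]]]'
python3 -m pendant '[[[0,0,0.5,0,0,0,0]]]'
python3 -m pendant '[[[0,0,0.4,0,0,0,0]]]'
python3 -m pendant '[[[0,0,0.3,0,0,0,0]]]') | grep -E "pos|force"
python3 - <<'E'
from h import *
o=bot.get_obs();r=o["ee_pos"][:2]-[.567,.028]; print("tray xy",r@[.958,-.287],r@[.287,.958])
c="side";bot.camera(c)
for d in bot.mark_of(c,"keeper_tip")[:1]: print(np.round(d["uv"],1),d["confidence"])
E
```

```text
ee_pos: [0.5996, 0.0198, 0.0726]
wrist_force: [1.3, -0.7, -0.6]
ee_pos: [0.598, 0.0203, 0.0671]
wrist_force: [-0.2, 0.4, 0.8]
ee_pos: [0.5977, 0.0205, 0.0616]
wrist_force: [-0.5, -0.4, 0.9]
ee_pos: [0.5975, 0.0206, 0.0568]
wrist_force: [-0.1, 0.4, 0.9]
ee_pos: [0.5974, 0.0206, 0.053]
wrist_force: [-1.4, 0.2, 0.1]
tray xy 0.031228878060029625 0.0016653314864985697
[312.8 190.4] 0.69
```

```bash
(python3 -m pendant '[[[0,0,0.1,0,0,0,0]]]'
python3 -m pendant '[[[0,0,0.1,0,0,0,0]]]'
python3 -m pendant '[[[0,0,0.1,0,0,0,0]]]'
python3 -m pendant '[[[0,0,0.1,0,0,0,0]]]') | grep -E "pos|force"
```

```text
ee_pos: [0.5975, 0.0205, 0.0518]
wrist_force: [-0.3, 0.0, 1.3]
ee_pos: [0.5975, 0.0205, 0.0513]
wrist_force: [-5.3, -0.8, 10.6]
ee_pos: [0.5975, 0.0206, 0.0513]
wrist_force: [-5.9, -0.1, 10.6]
ee_pos: [0.5975, 0.0205, 0.0514]
wrist_force: [-5.1, 0.8, 8.0]
```

```bash
(python3 -m pendant '[[[0,0,-0.5,0,0,0,0],[0,0,-2.5,0,0,0,0],[1.5,0,-3,0,0,0,0],[3,0,-2.5,0,0,0,0],[3,0,-1,0,0,0,0]]]'
python3 -m pendant '[[[3,0,-1,0,0,0,0],[3,0,-1,0,0,0,0],[0,0,0,0,0,0,0]]]') | grep -E "time|pos|force"
python3 - <<'E'
from h import *
V=[]
o=bot.get_obs()
for c in("side","wrist"):
    im=bot.camera(c)[:,:,::-1] 
    for t in ("keeper_tip","keeper_hinge","ball_center"):
        for d in bot.mark_of(c,t)[:1]: print(c,t,np.round(d["uv"],1),d["confidence"])
    for a in (0,5,10):
        t=np.radians(a);p=np.array([.567,.028,.0485])+(.08-.06*np.cos(t))*np.array([.958,-.287,0]);p[2]+=.06*np.sin(t);print(a,proj(c,p,o).round(0),end=" ")
    V.append(cv2.resize(im[150:240,250:370],(800,600),interpolation=cv2.INTER_CUBIC) if c=="side" else im)
cv2.imwrite("pics/p7.png",V[0]);cv2.imwrite("pics/p7w.png",V[1])
E
```

```text
time: 15.0
ee_pos: [0.5244, 0.0393, 0.1461]
wrist_force: [0.2, 0.9, 0.3]
time: 15.25
ee_pos: [0.4625, 0.057, 0.1715]
wrist_force: [0.0, -0.3, 0.8]
side keeper_tip [313.9 191.9] 0.5
side keeper_hinge [295.2 187.1] 0.58
side ball_center [307.3 199.5] 0.48
0 [315. 194.] 5 [315. 192.] 10 [315. 190.] wrist keeper_tip [612.3 123. ] 0.68
wrist keeper_hinge [323.8 384.1] 0.7
wrist ball_center [326.  384.8] 0.65
0 [324. 329.] 5 [324. 333.] 10 [324. 338.]
```

View pics/p7.png

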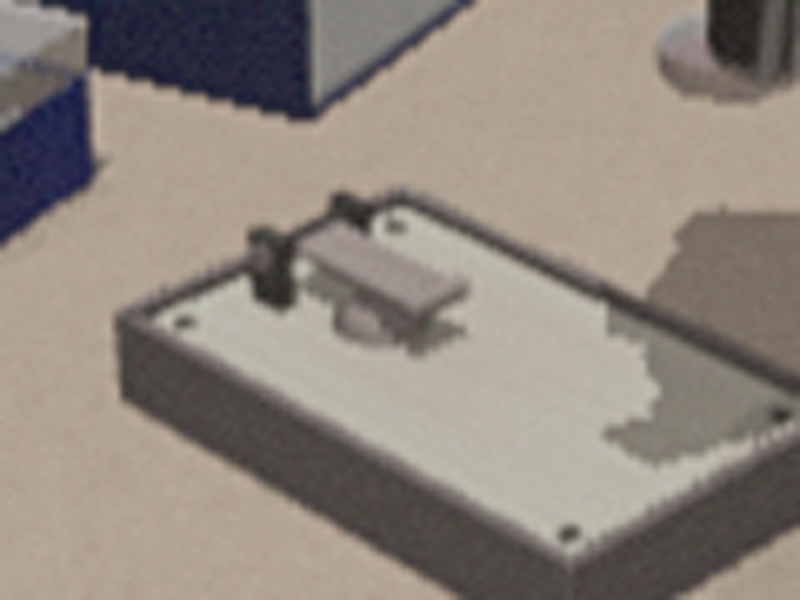

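```bash
python3 -c "
from workcell import bot
print(bot.get_obs()['time'],bot.job_done())"
```

```text
the job is handed in; nothing more can be done
15.65 None
```

The ball is in its pocket, pressed down onto its stop, with the keeper closed flat over it. I handed the job in at 15.65 s.

- **Rolling:** I pushed the ball across the tray with the partly closed fingertips behind it, never gripping it, until it dropped into the pocket.
- **Pressing:** The ball slid down at about 5 N of drag. It then stopped firmly with its top about 9.5 mm above the rolling surface. It did not move under 15–20 N; the highest vertical reading was 20.3 N, against the 35 N limit.
- **Keeper:** I swung it over from behind with the shut fingers and pushed it down until it met a firm stop at about 10 N. The ball's top was well below the keeper's 15.5 mm underside, so the ball was not blocking it.

**Last checks:** The side picture shows the keeper level over the sunk ball, the gripper clear of everything, and a wrist force of about zero.

- **Keeper angle:** The side camera's keeper-tip mark was about 2 pixels above where a fully closed keeper would show, or about 5°. I put this down to detector error because the firm stop and the picture both say closed.
- **Wrist camera:** Its keeper-tip detection was plainly wrong, so I ignored it.
- **Bystanders:** The moves stayed clear of them, but I did not re-measure their positions at the end.

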